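# Shut the gas taps left open on a laboratory bench turret

### The arm

A 6-joint arm with a two-finger parallel gripper is mounted at the origin on the work surface. World frame = base frame: x ahead of the robot, y to its left, z up, the work surface at z = 0. Lengths are in m, angles in rad, forces in N, time in s.
With the tool pointing down it reaches from about 0.4 to 0.825 m from the base axis. Payload 7 kg.
Tool frame: the origin (TCP) lies between the finger pads; the fingertips stand 14 mm ahead of it and the grasp point (between the pads) lies 5 mm behind it; z points along the fingers, y is the line along which they close (so a half turn about z gives the same grasp; the last joint's range is limited). The gripper opens to 85 mm and grips with 20 to 120 N. Pads are 22 mm wide; open, the fingers measure 114 mm over their backs; the gripper's body (76 mm by 85 mm) begins 54 mm behind the grasp point. The pads swing forward as they close: fully open they stand 13 mm farther back than shut.
Start: joints at [1.458, 0.359, 0.012, 0, -1.224, -0.288], TCP at [0.263, 0.621, 0.245] pointing down, gripper open.
Joint ranges: [-3.07, 3.07], [-1.43, 2.12], [-1.02, 1.25], [-3.03, 1.67], [-3.05, -0], [-3.03, 3.03]. Speed limits (rad/s): [2.39, 2.39, 3.01, 3.14, 3.14, 3.14].

### API

Orientations are given as a rotation vector (axis times angle).
In Python, from rig import sense, get_image, camera_info, sign_off gives the robot as it stands.
- The arm moves only by the tool apply_moves, never from a script. Its arguments are lists of equal length, an entry for each row: "translation": the shift along the world's x, y, z in m, a list of three; "twist": the turn about the world's z in degrees. A call has exactly 10 rows; each row shifts and turns the commanded pose from where the row before left it; what a row does not reach is not made up. A row lasts 1/12 s, in which the tool goes at most 41.7 mm and 7.16 degrees, less where a joint would pass 70% of its speed; a pose out of reach is approached as far as the arm can. A call with a gripper value outside its range is refused whole. "grip" is the closure, from -1 (fully open) to 1 (shut), set as the call begins (left out, the last holds). The fingers move at their own pace and stop on an object; the grip force is fixed at half the most. Time passes only in rows, so rows that do not move let the fingers close, or fill a call up. It gives the time, the measured TCP pose, the force, the opening and the grip force at its end, in the units of the state.
- sense(): the state, without advancing time (a new reading comes with each control period).
- get_image(name): name is "side" or "top" or "wrist"; returns (picture, depth): 384x512x3 uint8, red, green, blue; 384x512 float32, m along the optical axis (not along the pixel's ray), 0 where there is no reading.
- camera_info(name): a dict with "vertical_fov" (degrees; the focal length in pixels is half the picture's height over the tangent of half this angle, whatever the lens; pixels are square), "cx", "cy" (the principal point, pixels), "world_from_camera" (4x4, takes a point from camera to world coordinates); the wrist camera has in their place "tool_from_camera" (4x4, takes a point from camera to tool coordinates, whose origin is the TCP and whose axes are the flange's). Camera axes: x right, y up, looking along -z (the intrinsics and any distortion apply to the point x, -y, -z); pixel columns grow to the right and rows downward; lengths in m; the calibration is good to about 2 mm. A picture is of the moment at which its call begins: read the wrist's pose just before it. camera_info takes no time and is no camera call.
- sign_off(): hands the job in; it is judged then, once.
The state is a dict: "clock": time; "joint_pos": joint angles; "qd": joint speeds; "effort": joint torques, N m; "eef_pos": TCP position; "ee_rot": TCP orientation; "ft_force": force on the tool from outside, world axes, zero at the start; "wrist_torque": the same for the moment, N m; "gripper_width": finger opening in m; "finger_force": force on a finger pad.
Only numpy, scipy, OpenCV 4.12 (cv2) and the standard library are available. Lean on these libraries where they do the work, as an engineer would, in place of code of your own. Each camera call takes 0.05 s, during which the arm holds its last target. There are 200 camera calls.

### The job

Gas taps have been left open on the four-way turret on the lab bench. Shut every tap that is still open by pushing its lever with a fingertip, without gripping or forcing it, until it is fully home, square across its nozzle. Leave the taps that are already shut as they are, and do not move, lift or tip anything else on the bench.

Things in the scene. Friction and masses are not known exactly. Their poses are not given: they have to be found in the camera images.
- turret: fixed gas turret: aluminium column 42 mm thick (flange 84 mm, crown 52 mm wide, 123 mm high) with four equal brass taps on level arms. Origin: centre of its underside, on the bench; z up; its +x, +y, -x, -y point along nozzles 1, 2, 3, 4. Lever spindles (11 mm, vertical) stand 60 mm from the column's axis, each over a 30 x 27 mm valve body whose top is 114 mm above the bench
- tap_1 (a joint): black lever of tap 1, spindle on the turret's +x axis: 0 = fully open, in line above its nozzle (points to the turret's +x); grows clockwise seen from above; pi/2 = fully shut at a firm stop, square across the nozzle (points to the turret's -y). It stays where it is left; turning takes 0.2 N m, about 4 N pushed sideways 50 mm from the spindle
- tap_1_tip (a point): free end of the lever of tap 1, at mid-height (133 mm above the bench). The lever is a straight bar 13 mm wide and 14 mm tall (126 to 140 mm above the bench) that reaches 70 mm from its spindle, to one side only; boss at the spindle 22 mm wide, 122 to 142 mm above the bench
- nozzle_1 (a point): outer end of the ribbed brass hose nozzle of tap 1, on its level axis: 118 mm from the column's axis, 100 mm above the bench; nozzle 13 mm thick (19 mm at its root)
- tap_2 (a joint): black lever of tap 2, spindle on the turret's +y axis: 0 = fully open, in line above its nozzle (points to the turret's +y); grows clockwise seen from above; pi/2 = fully shut at a firm stop, square across the nozzle (points to the turret's +x). It stays where it is left; turning takes 0.2 N m, about 4 N pushed sideways 50 mm from the spindle
- tap_2_tip (a point): free end of the lever of tap 2, at mid-height (133 mm above the bench). The lever is a straight bar 13 mm wide and 14 mm tall (126 to 140 mm above the bench) that reaches 70 mm from its spindle, to one side only; boss at the spindle 22 mm wide, 122 to 142 mm above the bench
- nozzle_2 (a point): outer end of the ribbed brass hose nozzle of tap 2, on its level axis: 118 mm from the column's axis, 100 mm above the bench; nozzle 13 mm thick (19 mm at its root)
- tap_3 (a joint): black lever of tap 3, spindle on the turret's -x axis: 0 = fully open, in line above its nozzle (points to the turret's -x); grows clockwise seen from above; pi/2 = fully shut at a firm stop, square across the nozzle (points to the turret's +y). It stays where it is left; turning takes 0.2 N m, about 4 N pushed sideways 50 mm from the spindle
- tap_3_tip (a point): free end of the lever of tap 3, at mid-height (133 mm above the bench). The lever is a straight bar 13 mm wide and 14 mm tall (126 to 140 mm above the bench) that reaches 70 mm from its spindle, to one side only; boss at the spindle 22 mm wide, 122 to 142 mm above the bench
- nozzle_3 (a point): outer end of the ribbed brass hose nozzle of tap 3, on its level axis: 118 mm from the column's axis, 100 mm above the bench; nozzle 13 mm thick (19 mm at its root)
- tap_4 (a joint): black lever of tap 4, spindle on the turret's -y axis: 0 = fully open, in line above its nozzle (points to the turret's -y); grows clockwise seen from above; pi/2 = fully shut at a firm stop, square across the nozzle (points to the turret's -x). It stays where it is left; turning takes 0.2 N m, about 4 N pushed sideways 50 mm from the spindle
- tap_4_tip (a point): free end of the lever of tap 4, at mid-height (133 mm above the bench). The lever is a straight bar 13 mm wide and 14 mm tall (126 to 140 mm above the bench) that reaches 70 mm from its spindle, to one side only; boss at the spindle 22 mm wide, 122 to 142 mm above the bench
- nozzle_4 (a point): outer end of the ribbed brass hose nozzle of tap 4, on its level axis: 118 mm from the column's axis, 100 mm above the bench; nozzle 13 mm thick (19 mm at its root)
- burner: Bunsen burner, not connected: round base of 80 mm, upright tube of 18 mm, 152 mm tall, with a short inlet stub 50 mm out along its -x, 30 mm up; loose on the bench, to be left alone. Origin: centre of its underside
- amber_bottle: amber glass bottle with black cap, 62 mm diameter, 128 mm tall; loose on the bench, to be left alone. Origin: centre of its underside
- vial: small glass vial with black cap, 32 mm diameter, 58 mm tall; loose on the bench, to be left alone. Origin: centre of its underside
- crucible: white porcelain crucible, 38 mm across the rim, 30 mm tall; loose on the bench, to be left alone. Origin: centre of its underside
- salt_tub: white tub with red lid, 80 mm diameter, 96 mm tall; loose on the bench, to be left alone. Origin: centre of its underside
- flask: conical glass flask, 80 mm across its base, 123 mm tall; loose on the bench, to be left alone. Origin: centre of its underside
- petri_dish: shallow glass dish, 90 mm diameter, 14 mm tall; loose on the bench, to be left alone. Origin: centre of its underside
- spatula: steel spatula lying on the bench, 161 mm long along its x, 13 mm wide, 6 mm thick; loose, to be left alone. Origin: on the bench 3.5 mm from its middle

How it is judged:
By the outcome, as a careful person would: the job done as asked, in the order asked, and still so for the second after the job is handed in, with the robot touching nothing.
It also fails if it takes over 45 s, if anything falls off the work surface, if the arm or the gripper's body presses on something with over 40 N, if the wrist force passes 120 N, or if a joint passes its speed limit or range.

## Working session

There is one attempt and no reset: what is moved stays moved. The work goes in short steps, Python scripts to look and compute and a tool call to move; the robot and the scene stay as the last step left them, time stands still between calls to the robot, and variables do not carry over. Pictures are saved under pics/ and viewed, at most 10 in all, crops included, and the job is handed in when it is done.

Besides the shell and the picture viewer there is one more tool, called after "Request:" by a JSON object that holds its "method" and its "body", one argument or row to a line. apply_moves: Moves the arm, as the interface text tells. Its arguments: {"type":"object","properties":{"translation":{"type":"array","items":{"type":"array","items":{"type":"number"}}},"twist":{"type":"array","items":{"type":"number"}},"grip":{"type":"number"}},"required":["translation","twist"]}

```bash
mkdir -p pics
python3 - <<'E'
from rig import *
import cv2,numpy as np
s=sense();print(s['clock'],s['eef_pos'],s['ee_rot'],s['gripper_width'])
for n in ('top','side'):
    p,d=get_image(n);cv2.imwrite(f'pics/{n}0.png',p[:,:,::-1]);np.save(f'{n}0.npy',d)
    print(n,camera_info(n), (d>0).mean())
E
```

```text
0.0 [0.26315974 0.62107781 0.24437372] [ 3.07709281e+00 -6.25087957e-01 -2.83359593e-04] 0.08532588135499607
top {'vertical_fov': 52.49867575506505, 'cx': 255.81925284266674, 'cy': 185.02132452870066, 'world_from_camera': array([[-0.07418594,  0.97224923, -0.22187355,  0.31702403],
       [-0.99722884, -0.07356914,  0.01105503,  0.02657283],
       [-0.0055748 ,  0.22207883,  0.97501278,  1.13561274],
       [ 0.        ,  0.        ,  0.        ,  1.        ]])} 0.9963887532552084
side {'vertical_fov': 42.95252823011199, 'cx': 254.16633258602727, 'cy': 199.39414040185173, 'world_from_camera': array([[ 0.71879443,  0.40763581, -0.56317636, -0.1836263 ],
       [-0.69520732,  0.42683123, -0.57836138, -0.75468821],
       [ 0.00462045,  0.80724727,  0.59019531,  0.89782   ],
       [ 0.        ,  0.        ,  0.        ,  1.        ]])} 0.9960784912109375
```

View pics/top0.png

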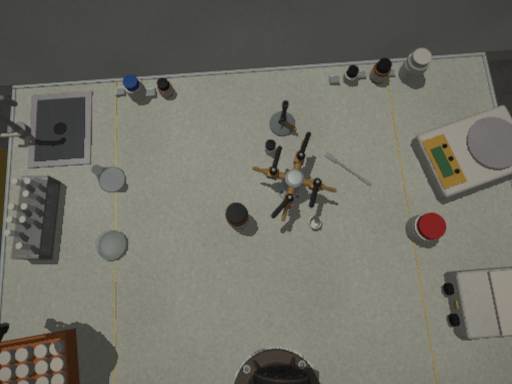

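View pics/side0.png

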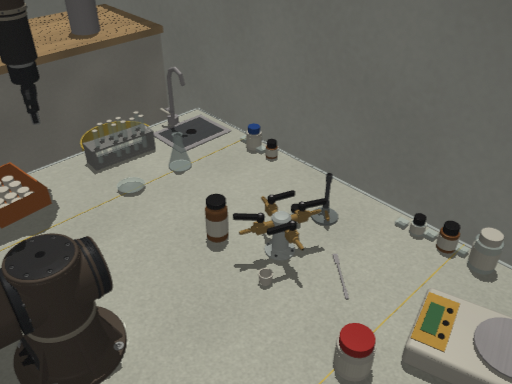

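```bash
cat > h.py <<'E'
import numpy as np,cv2
from rig import *
def ray(n,u,v,z):
    c=camera_info(n);f=192/np.tan(np.radians(c['vertical_fov']/2));T=c['world_from_camera']
    d=T[:3,:3]@np.array([(u-c['cx'])/f,-(v-c['cy'])/f,-1]);o=T[:3,3]
    return o+d*(z-o[2])/d[2]
def pts(n,d,us,vs):
    c=camera_info(n);f=192/np.tan(np.radians(c['vertical_fov']/2));T=c['world_from_camera']
    z=d[vs,us];P=np.stack([(us-c['cx'])/f*z,-(vs-c['cy'])/f*z,-z],-1)
    return P@T[:3,:3].T+T[:3,3]
E
python3 - <<'E'
from h import *
im=cv2.imread('pics/top0.png');d=np.load('top0.npy')
c=im[100:250,225:375];cv2.imwrite('pics/crop1.png',cv2.resize(c,(600,600),interpolation=cv2.INTER_CUBIC))
vs,us=np.mgrid[100:250,225:375];P=pts('top',d,us,vs)
hgt=P[...,2]
m=((c.max(2)<70)&(hgt>.115)&(hgt<.165)).astype(np.uint8)
n,l,st,ce=cv2.connectedComponentsWithStats(m)
for i in range(1,n):
    if st[i,4]<15: continue
    q=P[l==i];r=cv2.minAreaRect(q[:,:2].astype(np.float32)*1000)
    print(ce[i]+[225,100],st[i,4],np.median(q[:,2]).round(3),cv2.boxPoints(r).round().tolist())
for nm,(u,v) in dict(col=(295,179),bot=(237,213)).items(): print(nm,ray('top',u,v,.123),d[v,u])
E
```

```text
[284.8        105.22222222] 45 0.151 [[752.0, -86.0], [770.0, -87.0], [771.0, -73.0], [753.0, -72.0]]
[303.10791367 147.69064748] 139 0.141 [[602.0, -114.0], [672.0, -152.0], [681.0, -134.0], [612.0, -96.0]]
[275.41428571 161.52857143] 140 0.141 [[568.0, -43.0], [645.0, -61.0], [650.0, -40.0], [572.0, -22.0]]
[314.39215686 191.77124183] 153 0.141 [[474.0, -125.0], [542.0, -163.0], [554.0, -142.0], [485.0, -105.0]]
[282.3862069  205.17931034] 145 0.141 [[453.0, -22.0], [505.0, -86.0], [521.0, -74.0], [469.0, -9.0]]
[235.74480712 213.12759644] 337 0.128 [[448.0, 51.0], [501.0, 47.0], [504.0, 97.0], [451.0, 100.0]]
col [ 0.55602061 -0.09065821  0.123     ] 1.0411474
bot [0.47605854 0.06994421 0.123     ] 1.0192031
```

View pics/crop1.png

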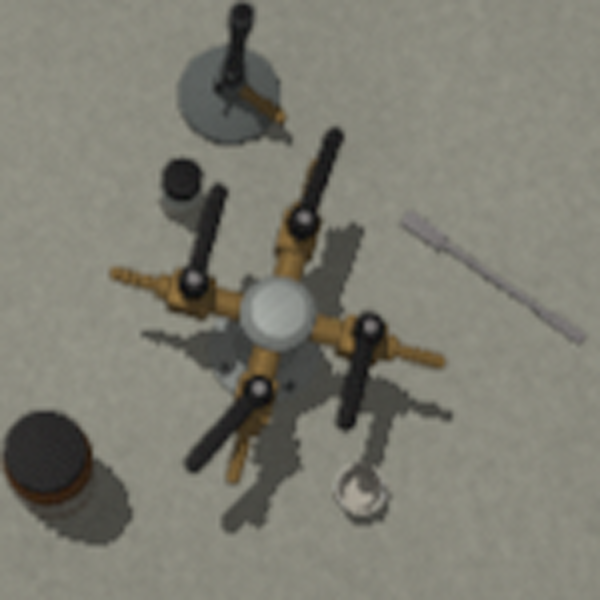

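Run:
```python
from h import *
S={k:ray('top',225+(u-1.5)/4,100+(v-1.5)/4,z)[:2] for k,(u,v,z) in dict(A=(303,219,.142),B=(194,279,.142),C=(370,325,.142),D=(258,388,.142)).items()}
N={k:ray('top',225+(u-1.5)/4,100+(v-1.5)/4,.1)[:2] for k,(u,v) in dict(B=(113,271),C=(443,361),D=(234,480)).items()}
print(ray('top',225+277/4,100+314/4,.123))
c=sum(S.values())/4;print('c',c)
import math
for a in 'AD','BC': 
    w=S[a[0]]-S[a[1]];print(a,np.hypot(*w),math.degrees(math.atan2(w[1],w[0])))
w=N['B']-N['C'];print('noz BC',np.hypot(*w),math.degrees(math.atan2(w[1],w[0])),(N['B']+N['C'])/2)
im=cv2.imread('pics/top0.png');d=np.load('top0.npy')
cc=im[100:250,225:375]
vs,us=np.mgrid[100:250,225:375];P=pts('top',d,us,vs)
# plane-cast lever pixels at z=.14, fit line to those 18..66 mm from spindle
m=(cc.max(2)<70)&(P[...,2]>.115)&(P[...,2]<.165)
Q=np.array([[ray('top',u,v,.14)[:2] for u,v in zip(ru,rv)] for ru,rv in zip(us,vs)])
for k,s in S.items():
    r=np.hypot(*(Q-s).transpose(2,0,1));q=Q[m&(r<.085)]
    rr=np.hypot(*(q-s).T);q2=q[(rr>.015)]
    vx,vy,x0,y0=cv2.fitLine((q2*1000).astype(np.float32),cv2.DIST_L2,0,.01,.01).ravel()
    mm=q2.mean(0)-s
    print(k,s.round(4),'line',math.degrees(math.atan2(vy,vx)),'mean',math.degrees(math.atan2(mm[1],mm[0])),rr.max())
# other things
for nm,(u,v,z) in dict(bottle=(48,455,.128),vial=(182,178,.058),burnertop=(241,12,.152),crucible=(360,490,.03)).items(): print(nm,ray('top',225+u/4,100+v/4,z))
```

```text
[ 0.55754322 -0.08879081  0.123     ]
c [ 0.56187114 -0.08927881]
AD 0.11901495358142422 -19.914661768206457
BC 0.1192087389016655 70.48482463609082
noz BC 0.23315387453895375 69.890014908462 [ 0.56297044 -0.0902471 ]Traceback (most recent call last):
  File "<stdin>", line 15, in <module>
  File "h.py", line 4, in ray
    c=camera_info(n);f=192/np.tan(np.radians(c['vertical_fov']/2));T=c['world_from_camera']
ValueError: time passes only in moves, steps and waits
```

```bash
sed -i 's/^def ray/import functools\nci=functools.lru_cache(None)(camera_info)\ndef ray/; s/c=camera_info/c=ci/' h.py
cat > meas.py <<'E'
from h import *
import math,sys
S={k:ray('top',225+(u-1.5)/4,100+(v-1.5)/4,.142)[:2] for k,(u,v) in dict(A=(303,219),B=(194,279),C=(370,325),D=(258,388)).items()}
def levers(png,npy):
    im=cv2.imread(png);d=np.load(npy);cc=im[100:250,225:375]
    vs,us=np.mgrid[100:250,225:375];P=pts('top',d,us,vs)
    m=(cc.max(2)<70)&(P[...,2]>.115)&(P[...,2]<.165)
    Q=np.array([[ray('top',u,v,.14)[:2] for u,v in zip(ru,rv)] for ru,rv in zip(us,vs)])
    for k,s in S.items():
        r=np.hypot(*(Q-s).transpose(2,0,1));q2=Q[m&(r<.085)&(r>.015)]
        if len(q2)<20: print(k,'hidden');continue
        vx,vy,x0,y0=cv2.fitLine((q2*1000).astype(np.float32),cv2.DIST_L2,0,.01,.01).ravel()
        mm=q2.mean(0)-s
        print(k,s.round(4),'line',math.degrees(math.atan2(vy,vx)),'mean',math.degrees(math.atan2(mm[1],mm[0])),np.hypot(*(q2-s).T).max())
E
python3 - <<'E'
from meas import *
levers('pics/top0.png','top0.npy')
for nm,(u,v,z) in dict(bottle=(48,455,.128),vial=(182,178,.058),burnertop=(241,12,.152),burnerbase=(230,95,0.01),crucible=(360,490,.03)).items(): print(nm,ray('top',225+u/4,100+v/4,z))
E
```

```text
A [ 0.6177 -0.1092] line -62.40781396885539 mean 82.02585821052368 0.08494539990073803
B [ 0.5819 -0.0334] line 2.834296459614313 mean -55.10636845440734 0.08495396369298495
C [ 0.5421 -0.1458] line 7.30962200334765 mean 115.95864646291699 0.08476730252925073
D [ 0.5058 -0.0687] line -80.02194334332921 mean -85.93603361651768 0.08498411466234693
bottle [0.47330098 0.0698555  0.128     ]
vial [ 0.67950225 -0.03716321  0.058     ]
burnertop [ 0.7630285  -0.08139363  0.152     ]
burnerbase [ 0.75962438 -0.08230746  0.01      ]
crucible [ 0.44674875 -0.14588315  0.03      ]
```

Run:
```python
s=open('meas.py').read()
s=s.replace("    for k,s in S.items():\n","    n,L=cv2.connectedComponents(m.astype(np.uint8))\n    for k,s in S.items():\n").replace("q2=Q[m&(r<.085)&(r>.015)]","b=np.bincount(L[m&(r<.085)&(r>.01)&(r<.04)],minlength=2);b[0]=0;q2=Q[(L==b.argmax())&(r>.015)&(r<.085)]")
open('meas.py','w').write(s)
from meas import *
levers('pics/top0.png','top0.npy')
```

```text
A [ 0.6177 -0.1092] line -22.766029317798466 mean -25.406695149465158 0.06761312681902897
B [ 0.5819 -0.0334] line -16.195195363496865 mean -19.29135934072057 0.06747480726085217
C [ 0.5421 -0.1458] line -22.25913400433086 mean 160.47202669384623 0.07128739345827304
D [ 0.5058 -0.0687] line -47.2301091876212 mean 135.6756170031066 0.06945339767060973
```

Request:
{"method": "apply_moves", "body": {
  "translation": [
    [0.015,-0.0355,0.004],
    [0.015,-0.0355,0.004],
    [0.015,-0.0355,0.004],
    [0.015,-0.0355,0.004],
    [0.015,-0.0355,0.004],
    [0.015,-0.0355,0.004],
    [0.015,-0.0355,0.004],
    [0.015,-0.0355,0.004],
    [0.015,-0.0355,0.004],
    [0.015,-0.0355,0.004]
  ],
  "twist": [-4.5,-4.5,-4.5,-4.5,-4.5,-4.5,-4.5,-4.5,-4.5,-4.5],
  "grip": 1
}}

```text
clock: 0.93
eef_pos: [0.4134, 0.2645, 0.2854]
ee_rot: [2.602, -1.761, -0.0]
ft_force: [1.2, -0.3, 1.1]
gripper_width: -0.0001
finger_force: 0.0
```

Request:
{"method": "apply_moves", "body": {
  "translation": [
    [0.015,-0.0355,0.004],
    [0.015,-0.0355,0.004],
    [0.015,-0.0355,0.004],
    [0.015,-0.0355,0.004],
    [0.015,-0.0355,0.004],
    [0.015,-0.0355,0.004],
    [0.015,-0.0355,0.004],
    [0.015,-0.0355,0.004],
    [0.015,-0.0355,0.004],
    [0,0,0]
  ],
  "twist": [-4.5,-4.5,-4.5,-4.5,-4.5,-4.5,-4.5,-4.5,-4.5,0]
}}

```text
clock: 1.77
eef_pos: [0.5499, -0.0581, 0.3211]
ee_rot: [1.824, -2.556, 0.001]
ft_force: [0.6, 1.7, -0.4]
gripper_width: 0.0001
finger_force: 0.0
```

Run:
```python
from h import *
s=sense();print(s['clock'],s['eef_pos'],s['ee_rot'],s['joint_pos'],s['gripper_width'])
p,d=get_image('wrist');cv2.imwrite('pics/w1.png',p[:,:,::-1]);np.save('w1.npy',d);np.savez('w1s.npz',p=s['eef_pos'],r=s['ee_rot'])
print(camera_info('wrist'))
```

```text
1.7667 [ 0.54986473 -0.05807288  0.32110519] [ 1.82381737e+00 -2.55634297e+00  1.34407354e-03] [ 0.24991142  0.11642691 -0.1368509   0.00132355 -1.31845666 -0.58164988] 6.863410311299946e-05
{'vertical_fov': 67.58393836736023, 'cx': 255.80323134191926, 'cy': 191.97770192357078, 'tool_from_camera': array([[ 3.31442293e-04,  9.51863358e-01,  3.06522491e-01,
         7.77730767e-02],
       [ 9.99999881e-01, -2.06168952e-04, -4.41069044e-04,
         9.82967863e-04],
       [-3.56642041e-04,  3.06522601e-01, -9.51863314e-01,
        -1.28796891e-01],
       [ 0.00000000e+00,  0.00000000e+00,  0.00000000e+00,
         1.00000000e+00]])}
```

View pics/w1.png

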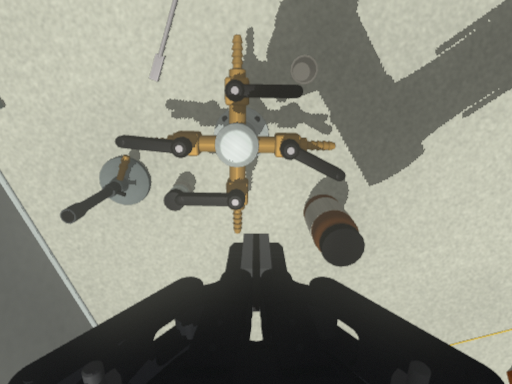

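```bash
cat > wr.py <<'E'
from h import *
from scipy.spatial.transform import Rotation as Rn
import math
def levers(tag):
    im=cv2.imread(f'pics/{tag}.png');s=np.load(f'{tag}s.npz');c=camera_info('wrist')
    R=Rn.from_rotvec(s['r']).as_matrix();T=c['tool_from_camera'];A=R@T[:3,:3];o=R@T[:3,3]+s['p']
    f=192/np.tan(np.radians(c['vertical_fov']/2))
    def ray(uv,z):
        uv=np.atleast_2d(uv).astype(float)
        d=np.stack([(uv[:,0]-c['cx'])/f,-(uv[:,1]-c['cy'])/f,-np.ones(len(uv))],-1)@A.T
        return (o+d*((z-o[2])/d[:,2])[:,None])[:,:2]
    return im,ray
E
python3 - <<'E'
from wr import *
im,ray=levers('w1')
px=dict(A=(180,148),B=(235,202),C=(235,90),D=(291,150))
S={k:ray(v,.142)[0] for k,v in px.items()}
print({k:v.round(4) for k,v in S.items()}, sum(S.values())/4, ray((237,145),.123))
for a in 'AD','BC':
    w=S[a[0]]-S[a[1]];print(a,np.hypot(*w),math.degrees(math.atan2(w[1],w[0])))
n=ray([(238,37),(238,231)],.1);w=n[1]-n[0];print('noz',np.hypot(*w),math.degrees(math.atan2(w[1],w[0])))
m=((im.max(2)<45)).astype(np.uint8);m[230:]=0
vs,us=np.nonzero(m);Q=ray(np.stack([us,vs],-1),.138)
for k,s in S.items():
    e=Q-s;r=np.hypot(*e.T)
    g={'A':-24,'B':-18,'C':159,'D':134}[k]
    a=(np.degrees(np.arctan2(e[:,1],e[:,0]))-g+180)%360-180
    q=Q[(r>.016)&(r<.06)&(abs(a)<25)]
    vx,vy,_,_=cv2.fitLine((q*1000).astype(np.float32),cv2.DIST_L2,0,.01,.01).ravel();mm=q.mean(0)-s
    print(k,len(q),math.degrees(math.atan2(vy,vx)),math.degrees(math.atan2(mm[1],mm[0])))
E
```

```text
{'A': array([ 0.6165, -0.1112]), 'B': array([ 0.582 , -0.0341]), 'C': array([ 0.5403, -0.1471]), 'D': array([ 0.5044, -0.0703])} [ 0.5608039  -0.09068621] [[ 0.55960334 -0.09201372]]
AD 0.11937598798526616 -20.008071901081195
BC 0.12040563378305415 69.76373622883146
noz 0.2326466270976095 69.94639214851641Traceback (most recent call last):
  File "<stdin>", line 16, in <module>
cv2.error: OpenCV(4.12.0) /io/opencv/modules/imgproc/src/linefit.cpp:50: error: (-215:Assertion failed) count > 0 in function 'fitLine2D_wods'
```

Run:
```python
from wr import *
im,ray=levers('w1')
c=np.array([.5608,-.0907]);u=lambda d:np.array([math.cos(math.radians(d)),math.sin(math.radians(d))])
S={k:c+.06*u(d) for k,d in dict(A=-20,B=70,C=250,D=160).items()}
print(im[140:148,150].max(1),im[90,270],ray((118,140),.14))
vs,us=np.nonzero(im.max(2)<60);k=vs<228;Q=ray(np.stack([us[k],vs[k]],-1),.138)
for k,s in S.items():
    e=Q-s;r=np.hypot(*e.T)
    g={'A':-24,'B':-18,'C':159,'D':134}[k]
    a=(np.degrees(np.arctan2(e[:,1],e[:,0]))-g+180)%360-180
    sel=(r>.016)&(r<.055)&(abs(a)<25)
    if not sel.any(): print(k,'none');continue
    q=Q[sel]
    vx,vy,_,_=cv2.fitLine((q*1000).astype(np.float32),cv2.DIST_L2,0,.01,.01).ravel();mm=q.mean(0)-s
    print(k,s.round(4),len(q),math.degrees(math.atan2(vy,vx)),math.degrees(math.atan2(mm[1],mm[0])))
```

```text
[63 68 68 68 70 71 70 71] [41 45 46] [[ 0.67655917 -0.14055313]]
A [ 0.6172 -0.1112] 37 -25.197671160282916 -36.275102067479125
B [ 0.5813 -0.0343] 32 -21.039347372173903 -30.04276310853354
C [ 0.5403 -0.1471] 464 -19.76788330850823 160.07233842673025
D [ 0.5044 -0.0702] 55 -48.70885886069133 140.45548848687434
```

```bash
cat >> wr.py <<'E'
c0=np.array([.5608,-.0907]);u=lambda d:np.array([math.cos(math.radians(d)),math.sin(math.radians(d))])
S={k:c0+.06*u(d) for k,d in dict(A=-20,B=70,C=250,D=160).items()}
def angles(tag,G,thr=80):
    im,ray=levers(tag);d=np.load(f'{tag}.npy')
    # level check by depth: lever pixels lie well above the bench
    vs,us=np.nonzero((im.max(2)<thr)&(np.ptp(im.astype(int),axis=2)<25));k=vs<228;vs,us=vs[k],us[k]
    Q=ray(np.stack([us,vs],-1),.140);dd=d[vs,us]
    for k,s in S.items():
        e=Q-s;r=np.hypot(*e.T);a=(np.degrees(np.arctan2(e[:,1],e[:,0]))-G[k]+180)%360-180
        sel=(r>.016)&(r<.062)&(abs(a)<30);md=np.median(dd[sel]);sel&=abs(dd-md)<.02
        q=Q[sel];vx,vy,_,_=cv2.fitLine((q*1000).astype(np.float32),cv2.DIST_L2,0,.01,.01).ravel();mm=q.mean(0)-s
        print(k,s.round(4),len(q),round(math.degrees(math.atan2(vy,vx)),1),round(math.degrees(math.atan2(mm[1],mm[0])),1))
E
python3 -c "
from wr import *
angles('w1',dict(A=-24,B=-18,C=159,D=134))"
```

```text
A [ 0.6172 -0.1112] 531 -24.0 -26.6
B [ 0.5813 -0.0343] 451 -19.5 -23.6
C [ 0.5403 -0.1471] 601 -20.5 160.6
D [ 0.5044 -0.0702] 460 -46.2 134.1
```

Request:
{"method": "apply_moves", "body": {
  "translation": [
    [0.031,-0.013,0],
    [0.031,-0.013,0],
    [0.031,-0.013,0],
    [0.031,-0.013,0],
    [0,0,-0.025],
    [0,0,-0.025],
    [0,0,-0.025],
    [0,0,-0.025],
    [0,0,-0.02],
    [0,0,0]
  ],
  "twist": [-1.5,-1.5,-1.5,-1.5,0,0,0,0,0,0]
}}

```text
clock: 2.65
eef_pos: [0.6695, -0.1038, 0.1959]
ee_rot: [1.698, -2.635, -0.008]
ft_force: [-1.7, 0.1, -0.6]
gripper_width: 0.0001
finger_force: 0.0
```

Request:
{"method": "apply_moves", "body": {
  "translation": [
    [0.005,-0.007,0],
    [0,0,-0.015],
    [0,0,-0.015],
    [0,0,-0.015],
    [0,0,-0.01],
    [0,0,0],
    [0,0,0],
    [0,0,0],
    [0,0,0],
    [0,0,0]
  ],
  "twist": [0,0,0,0,0,0,0,0,0,0]
}}

```text
clock: 3.48
eef_pos: [0.6779, -0.112, 0.1475]
ee_rot: [-1.7, 2.64, -0.001]
ft_force: [-1.0, 0.8, 0.8]
gripper_width: -0.0001
finger_force: 0.0
```

Run:
```python
from wr import *
# arc plan for lever A: finger centre at r along lever, off behind, lever angle th
def plan(k,th,r,off): 
    P=np.array([S[k]+r*u(t)+off*u(t+90) for t in th]);print(k,P.round(4).tolist());print(np.diff(P,axis=0).round(4).tolist())
plan('A',list(-25-4.5*np.arange(21)),.052,.0175)
plan('D',list(134-4.0*np.arange(19)),.052,.0175)
print(sense()['eef_pos'],sense()['ft_force'])
```

```text
A [[0.6717, -0.1173], [0.6711, -0.1216], [0.6701, -0.1258], [0.6688, -0.1299], [0.6671, -0.1339], [0.6652, -0.1377], [0.663, -0.1414], [0.6605, -0.1449], [0.6577, -0.1482], [0.6547, -0.1513], [0.6514, -0.1541], [0.6479, -0.1567], [0.6443, -0.1589], [0.6405, -0.1609], [0.6365, -0.1626], [0.6324, -0.1639], [0.6282, -0.165], [0.624, -0.1657], [0.6197, -0.166], [0.6154, -0.1661], [0.6111, -0.1657]]
[[-0.0006, -0.0043], [-0.001, -0.0042], [-0.0013, -0.0041], [-0.0016, -0.004], [-0.0019, -0.0039], [-0.0022, -0.0037], [-0.0025, -0.0035], [-0.0028, -0.0033], [-0.003, -0.0031], [-0.0033, -0.0028], [-0.0035, -0.0026], [-0.0037, -0.0023], [-0.0038, -0.002], [-0.004, -0.0017], [-0.0041, -0.0014], [-0.0042, -0.001], [-0.0043, -0.0007], [-0.0043, -0.0004], [-0.0043, -0.0], [-0.0043, 0.0003]]
D [[0.4557, -0.0449], [0.4576, -0.0416], [0.4597, -0.0384], [0.462, -0.0354], [0.4646, -0.0325], [0.4673, -0.0298], [0.4702, -0.0273], [0.4733, -0.025], [0.4765, -0.023], [0.4799, -0.0211], [0.4833, -0.0195], [0.4869, -0.0182], [0.4906, -0.0171], [0.4943, -0.0162], [0.4981, -0.0157], [0.5019, -0.0154], [0.5058, -0.0153], [0.5096, -0.0156], [0.5134, -0.016]]
[[0.0019, 0.0033], [0.0021, 0.0032], [0.0023, 0.003], [0.0025, 0.0029], [0.0027, 0.0027], [0.0029, 0.0025], [0.0031, 0.0023], [0.0032, 0.0021], [0.0034, 0.0018], [0.0035, 0.0016], [0.0036, 0.0013], [0.0037, 0.0011], [0.0037, 0.0008], [0.0038, 0.0006], [0.0038, 0.0003], [0.0038, 0.0], [0.0038, -0.0002], [0.0038, -0.0005]]
[ 0.67791885 -0.11201225  0.14750097] [-1.00641307  0.81974372  0.82890562]
```

Request:
{"method": "apply_moves", "body": {
  "translation": [
    [-0.003,0,-0.006],
    [-0.002,-0.005,0],
    [-0.002,-0.005,0],
    [-0.001,-0.004,0],
    [-0.0013,-0.004,0],
    [-0.0016,-0.004,0],
    [-0.002,-0.004,0],
    [-0.0022,-0.0037,0],
    [-0.0025,-0.0035,0],
    [-0.0028,-0.0033,0]
  ],
  "twist": [0,0,-4.5,-4.5,-4.5,-4.5,-4.5,-4.5,-4.5,-4.5]
}}

```text
clock: 4.32
eef_pos: [0.6574, -0.148, 0.1398]
ee_rot: [-0.795, 3.038, 0.001]
ft_force: [2.8, 4.5, -3.4]
gripper_width: 0.0
finger_force: 2.3
```

Request:
{"method": "apply_moves", "body": {
  "translation": [
    [-0.003,-0.0031,0.001],
    [-0.0033,-0.0028,0],
    [-0.0035,-0.0026,0],
    [-0.0037,-0.0023,0],
    [-0.0038,-0.002,0],
    [-0.004,-0.0017,0],
    [-0.0041,-0.0014,0],
    [-0.0042,-0.001,0],
    [-0.0043,-0.0007,0],
    [0,0,0]
  ],
  "twist": [-4.5,-4.5,-4.5,-4.5,-4.5,-4.5,-4.5,-4.5,-4.5,0]
}}

```text
clock: 5.15
eef_pos: [0.6235, -0.1661, 0.1415]
ee_rot: [0.306, 3.125, 0.001]
ft_force: [3.1, 2.0, -1.5]
gripper_width: 0.0001
finger_force: 1.3
```

Request:
{"method": "apply_moves", "body": {
  "translation": [
    [-0.0035,0,0],
    [-0.0025,0,0],
    [-0.0015,0,0],
    [-0.001,0,0],
    [-0.001,0,0],
    [0,0,0],
    [0,0,0],
    [0,0,0],
    [0,0,0],
    [0,0,0]
  ],
  "twist": [-4,-3,-1.5,0,0,0,0,0,0,0]
}}

```text
clock: 5.98
eef_pos: [0.6171, -0.1665, 0.1418]
ee_rot: [0.525, 3.091, 0.001]
ft_force: [11.8, -2.1, -7.1]
gripper_width: 0.0
finger_force: 6.0
```

Request:
{"method": "apply_moves", "body": {
  "translation": [
    [-0.001,0,0],
    [-0.001,0,0],
    [0,0,0],
    [0,0,0],
    [0,0,0],
    [0,0,0],
    [0,0,0],
    [0,0,0],
    [0,0,0],
    [0,0,0]
  ],
  "twist": [0,0,0,0,0,0,0,0,0,0]
}}

```text
clock: 6.82
eef_pos: [0.6169, -0.1664, 0.142]
ee_rot: [0.524, 3.087, 0.001]
ft_force: [17.3, -3.6, -10.3]
gripper_width: 0.0001
finger_force: 8.7
```

Request:
{"method": "apply_moves", "body": {
  "translation": [
    [0.01,-0.003,0],
    [0.01,-0.003,0],
    [0,0,0.03],
    [0,0,0.03],
    [0,0,0.03],
    [-0.03,0.02,0],
    [-0.03,0.02,0],
    [-0.03,0.02,0],
    [-0.03,0.02,0],
    [-0.03,0.02,0]
  ],
  "twist": [0,0,0,7,7,7,7,7,7,7]
}}

```text
clock: 7.65
eef_pos: [0.4798, -0.072, 0.231]
ee_rot: [0.811, -3.033, -0.0]
ft_force: [0.5, 1.1, 0.5]
gripper_width: -0.0001
finger_force: 0.0
```

Request:
{"method": "apply_moves", "body": {
  "translation": [
    [-0.03,0.02,0],
    [0,0,0],
    [0,0,0],
    [0,0,0],
    [0,0,0],
    [0,0,0],
    [0,0,0],
    [0,0,0],
    [0,0,0],
    [0,0,0]
  ],
  "twist": [7,7,0,0,0,0,0,0,0,0]
}}

```text
clock: 8.48
eef_pos: [0.4516, -0.0523, 0.2311]
ee_rot: [1.164, -2.918, -0.0]
ft_force: [0.3, 0.0, 0.2]
gripper_width: 0.0001
finger_force: 0.0
```

Request:
{"method": "apply_moves", "body": {
  "translation": [
    [-0.002,0.001,-0.022],
    [0,0,-0.022],
    [0,0,-0.022],
    [0,0,-0.016],
    [0,0,-0.008],
    [0,0,0],
    [0,0,0],
    [0.003,0.003,0],
    [0.003,0.003,0],
    [0,0,0]
  ],
  "twist": [0,0,0,0,0,0,0,0,0,0]
}}

```text
clock: 9.32
eef_pos: [0.4566, -0.0446, 0.1422]
ee_rot: [-1.165, 2.916, -0.0]
ft_force: [-0.2, 0.4, 0.1]
gripper_width: -0.0002
finger_force: 0.0
```

Request:
{"method": "apply_moves", "body": {
  "translation": [
    [0.0018,0.0033,-0.001],
    [0.002,0.0032,0],
    [0.0022,0.003,0],
    [0.0025,0.0029,0],
    [0.0027,0.0027,0],
    [0.0029,0.0025,0],
    [0.0031,0.0023,0],
    [0.0032,0.0021,0],
    [0.0034,0.0018,0],
    [0.0035,0.0016,0]
  ],
  "twist": [-3,-4,-4,-4,-4,-4,-4,-4,-4,-4]
}}

```text
clock: 10.15
eef_pos: [0.4823, -0.0195, 0.1406]
ee_rot: [0.119, -3.138, -0.0]
ft_force: [-4.5, 1.5, 1.9]
gripper_width: -0.0001
finger_force: 2.0
```

Request:
{"method": "apply_moves", "body": {
  "translation": [
    [0.0036,0.0013,0.001],
    [0.0037,0.0011,0],
    [0.0037,0.0008,0],
    [0.0038,0.0006,0],
    [0.0035,0.0003,0],
    [0.0025,0,0],
    [0.0015,0,0],
    [0.001,0,0],
    [0.001,0,0],
    [0,0,0]
  ],
  "twist": [-4,-4,-4,-4,-4,-3,-1.5,0,0,0]
}}

```text
clock: 10.98
eef_pos: [0.507, -0.0153, 0.1413]
ee_rot: [-0.543, -3.094, -0.001]
ft_force: [-3.0, 4.2, -1.2]
gripper_width: 0.0001
finger_force: 1.9
```

Request:
{"method": "apply_moves", "body": {
  "translation": [
    [0.001,0,0],
    [0.001,0,0],
    [0,0,0],
    [0,0,0],
    [0,0,0],
    [0,0,0],
    [0,0,0],
    [0,0,0],
    [0,0,0],
    [0,0,0]
  ],
  "twist": [0,0,0,0,0,0,0,0,0,0]
}}

```text
clock: 11.82
eef_pos: [0.5081, -0.0156, 0.1412]
ee_rot: [-0.544, -3.092, 0.0]
ft_force: [-7.1, 5.6, 1.0]
gripper_width: -0.0001
finger_force: 4.0
```

Request:
{"method": "apply_moves", "body": {
  "translation": [
    [0.001,0,0],
    [0.001,0,0],
    [0.001,0,0],
    [0,0,0],
    [0,0,0],
    [0,0,0],
    [0,0,0],
    [0,0,0],
    [0,0,0],
    [0,0,0]
  ],
  "twist": [0,0,0,0,0,0,0,0,0,0]
}}

```text
clock: 12.65
eef_pos: [0.5086, -0.0156, 0.1409]
ee_rot: [-0.544, -3.088, 0.002]
ft_force: [-17.3, 9.0, 10.7]
gripper_width: 0.0003
finger_force: 9.5
```

Firm stop reached (force up, no motion). Retreat, rise and move to the earlier viewpoint.

Request:
{"method": "apply_moves", "body": {
  "translation": [
    [-0.01,0.003,0],
    [-0.01,0.003,0],
    [0,0,0.03],
    [0,0,0.03],
    [0,0,0.04],
    [0,0,0.04],
    [0,0,0.04],
    [0.012,-0.01,0],
    [0.013,-0.01,0],
    [0.013,-0.01,0]
  ],
  "twist": [0,0,0,7,7,7,7,7,7,7]
}}

```text
clock: 13.48
eef_pos: [0.5309, -0.0399, 0.3231]
ee_rot: [-0.797, 3.034, -0.001]
ft_force: [0.8, -0.1, -0.2]
gripper_width: -0.0003
finger_force: 0.0
```

Request:
{"method": "apply_moves", "body": {
  "translation": [
    [0.012,-0.01,0],
    [0,0,0],
    [0,0,0],
    [0,0,0],
    [0,0,0],
    [0,0,0],
    [0,0,0],
    [0,0,0],
    [0,0,0],
    [0,0,0]
  ],
  "twist": [7,7,7,7,7,7,0,0,0,0]
}}

```text
clock: 14.32
eef_pos: [0.5421, -0.0497, 0.3215]
ee_rot: [-1.821, 2.559, -0.001]
ft_force: [0.4, 0.2, 0.0]
gripper_width: 0.0001
finger_force: 0.0
```

Run:
```python
from wr import *
s=sense();print(s['clock'],s['eef_pos'],s['ft_force'])
p,d=get_image('wrist');cv2.imwrite('pics/w2.png',p[:,:,::-1]);np.save('w2.npy',d);np.savez('w2s.npz',p=s['eef_pos'],r=s['ee_rot'])
angles('w2',dict(A=-110,B=-20,C=160,D=70))
```

```text
14.3167 [ 0.54213327 -0.04965497  0.32146275] [0.38857162 0.21298416 0.04710043]
A [ 0.6172 -0.1112] 634 70.0 -112.4
B [ 0.5813 -0.0343] 453 -21.4 -23.4
C [ 0.5403 -0.1471] 626 -19.6 160.2
D [ 0.5044 -0.0702] 400 70.8 68.7
```

View pics/w2.png

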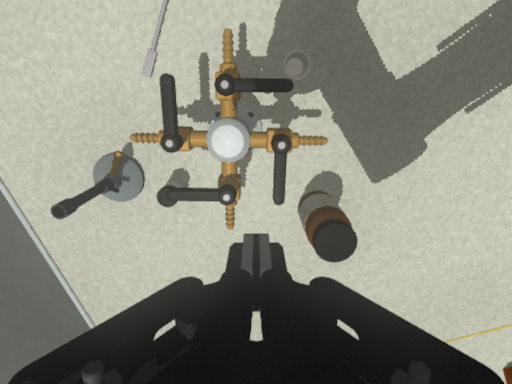

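The wrist picture shows all four levers square across their nozzles: A at (170,110), B at (195,195), C at (260,85) and D at (280,175). The bottle, burner, spatula and crucible have not moved.

```bash
python3 -c "
from rig import *
print(sign_off())"
```

```text
the job is handed in; nothing more can be done
None
```

I pushed the two open taps (1 or 3, and its opposite) fully home against their stops. The other two were already shut and I didn't touch them. I saw nothing else moved in the last picture, and the job was handed in at about 14 s of the 45 s allowed.

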